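Hang slotted metal specimens and lay out the probe thermometers

TASK

Clear up after the heat-capacity practical. Hang every metal specimen on the stand by the slot in its strap, one to a pin, so that it hangs free and upright between the beam and the red disc with the pin in the notch; and lay every probe thermometer flat in the blue tray, side by side, along the tray, with all the probe tips pointing to the end with the red strip. Leave the brown bottle, the red-lidded jar and the wax cup behind the stand where they are.

Things in the scene. Friction and masses are not known exactly. Their poses are not given: they have to be found in the camera images.
- pin_stand: grey stand fixed to the bench; origin on the bench under the middle of its middle pin. Beam 310 mm long along y, x = 27 to 43 mm, z = 69 to 87 mm, on a post at each end (y = +-145 mm; foot 10 mm high, 24 mm wide, x = -30 to 60 mm). Three level steel pins stick out of it along -x, at y = 95, 0 and -95 mm, open space below
- pin_1 (a point): middle of the middle pin, on its axis, 78 mm above the bench (the other two, alike and level with it, lie 95 mm to either side along y); axes as the stand's. Each pin is 8 mm thick and runs along x; free length 54 mm between the beam's face (27 mm to +x) and a red retaining disc of 18 mm diameter (27 mm to -x)
- copper_block: loose copper-red specimen, 110 mm high, 0.13 to 0.43 kg, stands upright; may be absent. Origin under its centre. Round block 40 mm wide, 32 mm high; above it a steel strap plate 10 mm thick along x, y = -18 to 19 mm, up to z = 79 mm; on top a black grip head (yellow mark at its +y end) 14 mm thick along x, 30 mm along y, z = 78 to 110 mm. Underside hangs 18 mm above the bench
- copper_block_seat (a point): where the pin's axis lies when it hangs: 60 mm above the underside on the block's axis; axes as the block's. The slot runs through the strap along x and opens only to its +y edge: mouth z = 44 to 60 mm, y = 8 to 19 mm; inside it, y = -7 to 8 mm, a notch rises to z = 64 mm. Slide it over the pin sideways (block moves to its own +y), then lower; either side may face front
- brass_block: loose yellow brass specimen, 110 mm high, 0.13 to 0.43 kg, stands upright; may be absent. Origin under its centre. Round block 40 mm wide, 32 mm high; above it a steel strap plate 10 mm thick along x, y = -18 to 19 mm, up to z = 79 mm; on top a black grip head (yellow mark at its +y end) 14 mm thick along x, 30 mm along y, z = 78 to 110 mm. Underside hangs 18 mm above the bench
- brass_block_seat (a point): where the pin's axis lies when it hangs: 60 mm above the underside on the block's axis; axes as the block's. The slot runs through the strap along x and opens only to its +y edge: mouth z = 44 to 60 mm, y = 8 to 19 mm; inside it, y = -7 to 8 mm, a notch rises to z = 64 mm. Slide it over the pin sideways (block moves to its own +y), then lower; either side may face front
- aluminium_block: loose pale aluminium specimen, 110 mm high, 0.13 to 0.43 kg, stands upright; may be absent. Origin under its centre. Round block 40 mm wide, 32 mm high; above it a steel strap plate 10 mm thick along x, y = -18 to 19 mm, up to z = 79 mm; on top a black grip head (yellow mark at its +y end) 14 mm thick along x, 30 mm along y, z = 78 to 110 mm. Underside hangs 18 mm above the bench
- aluminium_block_seat (a point): where the pin's axis lies when it hangs: 60 mm above the underside on the block's axis; axes as the block's. The slot runs through the strap along x and opens only to its +y edge: mouth z = 44 to 60 mm, y = 8 to 19 mm; inside it, y = -7 to 8 mm, a notch rises to z = 64 mm. Slide it over the pin sideways (block moves to its own +y), then lower; either side may face front
- thermometer_0: loose probe thermometer lying flat on the bench or, wrong way round, in the tray; 179 mm long, about 30 g; may be absent. Origin under the middle of its length; its own y runs from the probe tip (y = -90 mm) to the white head (box 24 mm wide along x, 12 mm high, y = +22 to +90 mm); thin steel probe, 3.6 mm thick, 4 mm above the underside. Pinch the head across its width; either face may be up
- thermometer_0_tip (a point): tip of the steel probe
- thermometer_0_head (a point): far end of the white head
- thermometer_1: loose probe thermometer lying flat on the bench or, wrong way round, in the tray; 179 mm long, about 30 g; may be absent. Origin under the middle of its length; its own y runs from the probe tip (y = -90 mm) to the white head (box 24 mm wide along x, 12 mm high, y = +22 to +90 mm); thin steel probe, 3.6 mm thick, 4 mm above the underside. Pinch the head across its width; either face may be up
- thermometer_1_tip (a point): tip of the steel probe
- thermometer_1_head (a point): far end of the white head
- thermometer_2: loose probe thermometer lying flat on the bench or, wrong way round, in the tray; 179 mm long, about 30 g; may be absent. Origin under the middle of its length; its own y runs from the probe tip (y = -90 mm) to the white head (box 24 mm wide along x, 12 mm high, y = +22 to +90 mm); thin steel probe, 3.6 mm thick, 4 mm above the underside. Pinch the head across its width; either face may be up
- thermometer_2_tip (a point): tip of the steel probe
- thermometer_2_head (a point): far end of the white head
- thermometer_3: loose probe thermometer lying flat on the bench or, wrong way round, in the tray; 179 mm long, about 30 g; may be absent. Origin under the middle of its length; its own y runs from the probe tip (y = -90 mm) to the white head (box 24 mm wide along x, 12 mm high, y = +22 to +90 mm); thin steel probe, 3.6 mm thick, 4 mm above the underside. Pinch the head across its width; either face may be up
- thermometer_3_tip (a point): tip of the steel probe
- thermometer_3_head (a point): far end of the white head
- tray: blue shallow tray fixed to the bench, origin at the centre of its underside; 235 mm along x by 215 mm along y outside, 12 mm high, walls and floor 5 mm thick; a red strip runs along its +x rim and along the floor beside it
- dye_bottle: small brown dropper bottle, 27 mm diameter, 88 mm high, origin under its middle; bystander
- wax_jar: jar with red lid, 70 mm diameter, 84 mm high, origin under its middle; bystander
- wax_cup: clear cup with dark red wax, 70 mm diameter, 79 mm high, origin under its middle; bystander
There are look-alikes about, which are no part of the job. Several things look just like the brass_block: the one meant starts nearest to the robot's base.

How it is judged (in metres and radians):
At the end, for the whole second after the job is handed in: Each specimen hangs at rest on its own pin (seat within 8 mm of the axis, 26 mm of pin middle, tilt < 0.25 rad); each thermometer lies flat in the tray, within 0.26 rad of its long axis, tip to the red strip, head ends 20 mm or more apart (z of copper_block_seat in the frame of pin_stand between 0.07 and 0.086 m and x of copper_block_seat in the frame of pin_stand between -0.026 and 0.026 m and (y of copper_block_seat in the frame of pin_stand between -0.103 and -0.087 m or y of copper_block_seat in the frame of pin_stand between -0.008 and 0.008 m or y of copper_block_seat in the frame of pin_stand between 0.087 and 0.103 m) and angle between each of copper_block, brass_block, aluminium_block's own z axis and vertical below 0.25 rad and linear speed of each of copper_block, brass_block, aluminium_block, thermometer_0, thermometer_1, thermometer_2, thermometer_3 below 0.05 m/s and contact force between each of copper_block, brass_block, aluminium_block and pin_stand above 0.2 N and z of brass_block_seat in the frame of pin_stand between 0.07 and 0.086 m and x of brass_block_seat in the frame of pin_stand between -0.026 and 0.026 m and (y of brass_block_seat in the frame of pin_stand between -0.103 and -0.087 m or y of brass_block_seat in the frame of pin_stand between -0.008 and 0.008 m or y of brass_block_seat in the frame of pin_stand between 0.087 and 0.103 m) and z of aluminium_block_seat in the frame of pin_stand between 0.07 and 0.086 m and x of aluminium_block_seat in the frame of pin_stand between -0.026 and 0.026 m and (y of aluminium_block_seat in the frame of pin_stand between -0.103 and -0.087 m or y of aluminium_block_seat in the frame of pin_stand between -0.008 and 0.008 m or y of aluminium_block_seat in the frame of pin_stand between 0.087 and 0.103 m) and x of thermometer_0_tip in the frame of tray between 0.03 and 0.114 m and y of thermometer_0_tip in the frame of tray between -0.104 and 0.104 m and z of each of thermometer_0_tip, thermometer_0_head, thermometer_1_tip, thermometer_1_head, thermometer_2_tip, thermometer_2_head, thermometer_3_tip, thermometer_3_head in the frame of tray below 0.022 m and x of thermometer_0_head in the frame of tray between -0.114 and -0.03 m and y of thermometer_0_head in the frame of tray between -0.104 and 0.104 m and angle between the y axis of each of thermometer_0, thermometer_1, thermometer_2, thermometer_3 and the x axis of tray, either way round below 0.26 rad and (angle between thermometer_0's own z axis and vertical below 0.2 rad or angle between thermometer_0's own z axis and vertical above 2.94 rad) and x of thermometer_1_tip in the frame of tray between 0.03 and 0.114 m and y of thermometer_1_tip in the frame of tray between -0.104 and 0.104 m and x of thermometer_1_head in the frame of tray between -0.114 and -0.03 m and y of thermometer_1_head in the frame of tray between -0.104 and 0.104 m and (angle between thermometer_1's own z axis and vertical below 0.2 rad or angle between thermometer_1's own z axis and vertical above 2.94 rad) and x of thermometer_2_tip in the frame of tray between 0.03 and 0.114 m and y of thermometer_2_tip in the frame of tray between -0.104 and 0.104 m and x of thermometer_2_head in the frame of tray between -0.114 and -0.03 m and y of thermometer_2_head in the frame of tray between -0.104 and 0.104 m and (angle between thermometer_2's own z axis and vertical below 0.2 rad or angle between thermometer_2's own z axis and vertical above 2.94 rad) and x of thermometer_3_tip in the frame of tray between 0.03 and 0.114 m and y of thermometer_3_tip in the frame of tray between -0.104 and 0.104 m and x of thermometer_3_head in the frame of tray between -0.114 and -0.03 m and y of thermometer_3_head in the frame of tray between -0.104 and 0.104 m and (angle between thermometer_3's own z axis and vertical below 0.2 rad or angle between thermometer_3's own z axis and vertical above 2.94 rad) and horizontal distance between each of brass_block, aluminium_block and copper_block above 0.06 m and horizontal distance between aluminium_block and brass_block above 0.06 m and horizontal distance between each of thermometer_1_head, thermometer_2_head, thermometer_3_head and thermometer_0_head above 0.02 m and horizontal distance between each of thermometer_2_head, thermometer_3_head and thermometer_1_head above 0.02 m and horizontal distance between thermometer_3_head and thermometer_2_head above 0.02 m); the robot touches nothing.
It fails at once if the dye bottle was shifted more than 3 cm or tipped (distance of dye_bottle from where it was at the start of the episode above 0.03 m or angle between dye_bottle's own z axis and vertical above 0.5 rad).
It fails at once if the wax jar was shifted more than 3 cm or tipped (distance of wax_jar from where it was at the start of the episode above 0.03 m or angle between wax_jar's own z axis and vertical above 0.5 rad).
It fails at once if the wax cup was shifted more than 3 cm or tipped (distance of wax_cup from where it was at the start of the episode above 0.03 m or angle between wax_cup's own z axis and vertical above 0.5 rad).
Of copper_block, brass_block, aluminium_block only 2 to 3 are there at a start; the rules pass over those that are not, and their reading is None.
Of thermometer_0, thermometer_1, thermometer_2, thermometer_3 only 3 to 3 are there at a start; the rules pass over those that are not, and their reading is None.
At some moment in a run one of thermometer_0, thermometer_1, thermometer_2, thermometer_3 may be knocked a few centimetres aside while the robot is not near it.
Once in a run the grip may slacken for a moment while it holds something.
It also fails if it takes over 210 s, if anything falls off the work surface, if the arm or the gripper's body presses on something with over 40 N, if the wrist force passes 120 N, or if a joint passes its speed limit or range.

ROBOT

A 6-joint arm with a two-finger parallel gripper is mounted at the origin on a cart in front of the work surface, level with it; the furniture and walls round the work are solid. World frame = base frame: x ahead of the robot, y to its left, z up, the work surface at z = 0. Lengths are in m, angles in degrees, forces in N, time in s.
With the tool pointing down it reaches from about 0.4 to 0.825 m from the base axis. Payload 7 kg.
Tool frame: the origin (TCP) lies midway between the tips of the shut fingers; the grasp point (between the pads) lies 19 mm behind it; z points along the fingers, y is the line along which they close (so a half turn about z gives the same grasp; the last joint's range is limited). The gripper opens to 88 mm and grips with 3 to 60 N. Pads are 19 mm wide; open, the fingers measure 130 mm over their backs; the gripper's body (78 mm by 193 mm) begins 47 mm behind the grasp point.
Start: joints at [90.189, 20.546, 0.682, 0, -70.136, -16.507], TCP at [0.19, 0.648, 0.198] pointing down, gripper open.
Joint ranges: [-176.03, 176.03], [-82.01, 121.73], [-58.28, 71.71], [-173.87, 95.51], [-174.79, -0.11], [-173.66, 173.66]. Speed limits (degrees/s): [136.94, 136.94, 172.46, 180, 180, 180].

INTERFACE

Orientations are given as a 3x3 rotation matrix whose columns are the frame's x, y, z axes.
In Python, from rig import robot gives the robot as it stands. Calls block until the motion is done:
- robot.goto(position, orientation): joint-space move of the TCP to a pose.
- robot.servo_line(position, ori=None, speed=0.15): straight line of the TCP; ori=None keeps the orientation; speed is the mean speed in m/s.
- robot.movej(angles): joint-space move.
- robot.move_gripper(opening): opening from 0.0 (shut) to 1.0 (fully open); the grip force is fixed at half the most; returns when the fingers have stopped.
- robot.dwell(seconds).
- robot.ik(position, orientation): joint angles nearest the present ones, or None.
- robot.grab_frame(name): name is "scene" or "top"; returns (picture, depth): 384x512x3 uint8, red, green, blue; 384x512 float32, m along the optical axis (not along the pixel's ray), 0 where there is no reading.
- robot.camera_info(name): a dict with "vfov" (degrees; the focal length in pixels is half the picture's height over the tangent of half this angle, whatever the lens; pixels are square), "cx", "cy" (the principal point, pixels), "k1" (the pictures are not rectified: a ray, as slopes to the right and down, at radius r is drawn at 1 + k1 r^2 times it, then the intrinsics apply), "view" (4x4, takes a point from world to camera coordinates). Camera axes: x right, y down, z forward; pixel columns grow to the right and rows downward; lengths in m; the calibration is good to about 2 mm. A picture is of the moment at which its call begins. camera_info takes no time and is no camera call.
A pose or a line that the arm cannot do raises robot.Unreachable and nothing moves.
- robot.job_done(): hands the job in; it is judged then, once.
Readings, each from a call of its own:
- robot.read_t(): time.
- robot.read_qpos(): joint angles.
- robot.read_qvel(): joint speeds.
- robot.read_effort(): joint torques, N m.
- robot.read_position(): TCP position.
- robot.read_tcp_rot(): TCP orientation.
- robot.read_force(): force on the tool from outside, world axes, zero at the start.
- robot.read_ft_torque(): the same for the moment, N m.
- robot.read_grip_width(): opening from 0.0 (shut) to 1.0 (fully open).
- robot.read_finger_force(): force on a finger pad.
Only numpy, scipy, OpenCV 4.12 (cv2) and the standard library are available. Lean on these libraries where they do the work, as an engineer would, in place of code of your own. Each camera call takes 0.05 s, during which the arm holds its last target. There are 200 camera calls.

## Working session

There is one attempt and no reset: what is moved stays moved. The work goes in short steps, each a Python script; the robot and the scene stay as the last script left them, time stands still between calls to the robot, and variables do not carry over. Pictures are saved under pics/ and viewed, at most 14 in all, crops included, and the job is handed in when it is done.

```bash
mkdir -p pics; ls; cat > h.py <<'E'
import numpy as np, cv2
from rig import robot
def cam(n):
    c=robot.camera_info(n); f=192/np.tan(np.radians(c['vfov']/2)); V=np.array(c['view']); return c,f,V
def rays(n,uv):
    c,f,V=cam(n); uv=np.atleast_2d(np.float64(uv))
    K=np.array([[f,0,c['cx']],[0,f,c['cy']],[0,0,1]])
    d=(uv-[c['cx'],c['cy']])/f; s=d.copy()
    for _ in range(30): s=d/(1+c['k1']*(s**2).sum(1,keepdims=True))
    D=np.c_[s,np.ones(len(s))]@V[:3,:3]      # R^T applied, camera depth 1
    return -V[:3,:3].T@V[:3,3],D
def onplane(n,uv,z):
    o,D=rays(n,uv); return o+D*((z-o[2])/D[:,2])[:,None]
def cloud(n,dep):
    v,u=np.mgrid[:384,:512]; o,D=rays(n,np.c_[u.ravel(),v.ravel()])
    return (o+D*dep.reshape(-1,1)).reshape(384,512,3)
def project(n,P):
    c,f,V=cam(n); P=np.atleast_2d(P); q=P@V[:3,:3].T+V[:3,3]; s=q[:,:2]/q[:,2:]
    return s*(1+c['k1']*(s**2).sum(1,keepdims=True))*f+[c['cx'],c['cy']]
def snap(n,tag):
    p,d=robot.grab_frame(n); np.savez(f'{tag}.npz',p=p,d=d); return p,d
def save(tag,p,crop=None,k=1.5):
    if crop: u0,u1,v0,v1=crop; p=p[v0:v1,u0:u1]
    cv2.imwrite(f'pics/{tag}.png',cv2.resize(p,None,fx=k,fy=k,interpolation=cv2.INTER_CUBIC)[:,:,::-1])
E
python3 - <<'E'
from h import *
for n in('scene','top'):
    p,d=snap(n,n+'0'); save(n+'0',p)
    c,f,V=cam(n); print(n,c,rays(n,[[256,192]]))
print(robot.read_t(),robot.read_tcp_rot())
E
```

```text
pics
scene {'vfov': 56.128345768808224, 'cx': 262.16745298606855, 'cy': 186.70417517157648, 'k1': -0.0013980292396269267, 'view': array([[ 0.56087972, -0.82771062,  0.01758019, -0.26507604],
       [-0.31152146, -0.23067453, -0.92181541,  0.27991104],
       [ 0.76705171,  0.51155096, -0.38723029,  0.52494095],
       [ 0.        ,  0.        ,  0.        ,  1.        ]])} (array([-0.16678279, -0.42337195,  0.46595943]), array([[ 0.75286509,  0.52233402, -0.40108711]]))
top {'vfov': 49.59423890905209, 'cx': 261.64467819348954, 'cy': 189.2798268513223, 'k1': -0.007313175797956604, 'view': array([[ 2.23407798e-02, -9.99738510e-01,  4.87863714e-03,
         4.84335945e-02],
       [-9.78325902e-01, -2.28665891e-02, -2.05804635e-01,
         5.66094220e-01],
       [ 2.05862377e-01, -1.75061053e-04, -9.78580937e-01,
         1.18161453e+00],
       [ 0.00000000e+00,  0.00000000e+00,  0.00000000e+00,
         1.00000000e+00]])} (array([0.30949262, 0.06157243, 1.27257398]), array([[ 0.19915532,  0.01325436, -0.97999429]]))
0.1 [[ 9.59691977e-01 -2.81053757e-01 -3.07874412e-04]
 [-2.81053907e-01 -9.59690938e-01 -1.41565049e-03]
 [ 1.02409604e-04  1.44511772e-03 -9.99998951e-01]]
```

View pics/scene0.png

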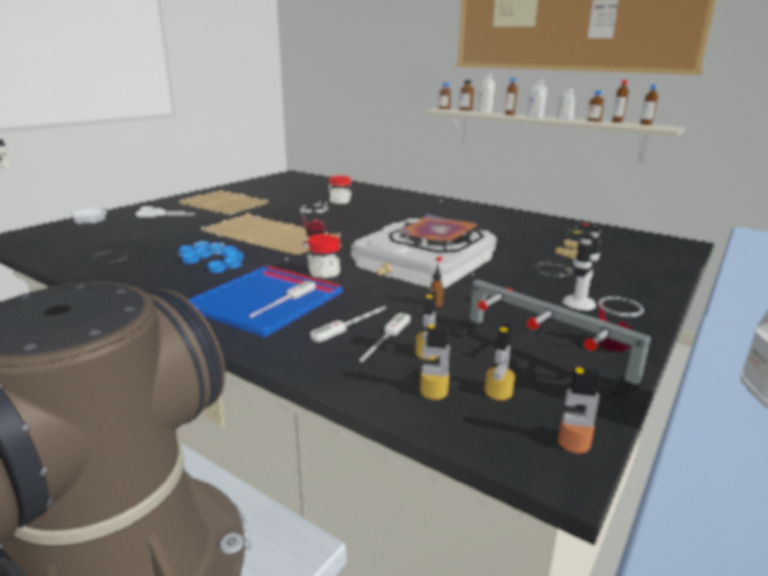

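View pics/top0.png

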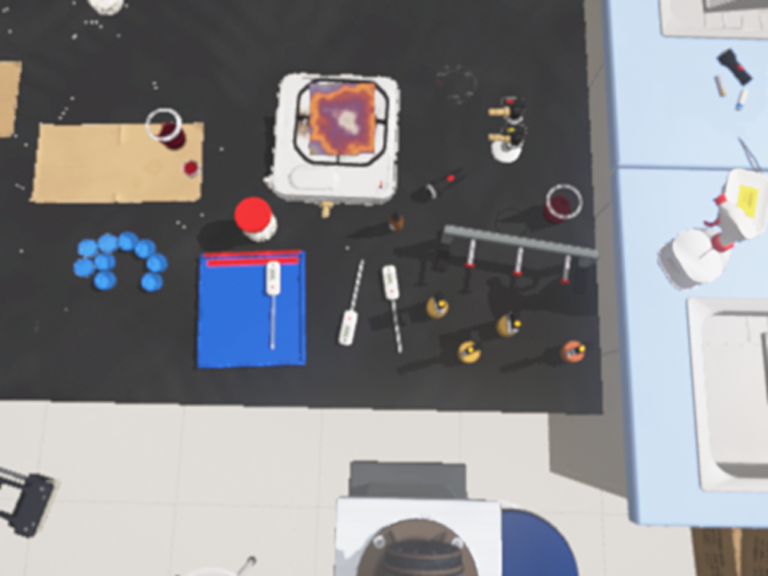

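The views show:
- **Specimens:** three brass-looking blocks in top0 at (437,307), (469,352) and (509,325), and copper at (573,351).
- **Thermometers:** three, at (350,305), (391,300) and in the tray at (273,300), plus a far one at scene0 (160,212).
- **Other:** a pale thing behind the stand at (505,150).

Next I'll measure these.

```bash
cat > m.py <<'E'
from h import *
D={n:np.load(n+'0.npz') for n in('top','scene')}
for n in D:
    p=D[n]['p'];C=cloud(n,D[n]['d']);hsv=cv2.cvtColor(p,cv2.COLOR_RGB2HSV);H,S,Vv=[hsv[...,i].astype(int) for i in range(3)]
    X,Y,Z=C[...,0],C[...,1],C[...,2]; ws=(X>.3)&(X<1.0)&(abs(Y)<.6)&(D[n]['d']>0)
    masks=dict(yellow=(H>20)&(H<32)&(S>170)&(Vv>120)&ws,orange=(H>4)&(H<16)&(S>120)&(Z<.06)&ws,red=((H<5)|(H>174))&(S>150)&(Vv>90)&ws,
      blue=(H>105)&(H<120)&(S>150)&ws,white=(S<60)&(Vv>140)&ws&(Z<.03),heads=(Z>.085)&(Z<.13)&(Vv<90)&ws,beam=(Z>.07)&(Z<.1)&(S<70)&(Vv>70)&ws)
    for k,m in masks.items():
        nn,lab,st,ce=cv2.connectedComponentsWithStats(m.astype(np.uint8))
        for i in range(1,nn):
            if st[i,4]<(3 if k in('yellow','red') else 12): continue
            q=C[lab==i]; (c,wh,a)=cv2.minAreaRect(np.float32(q[:,:2]))
            print(n,k,'px',ce[i].round(),st[i,4],'xyz',np.median(q,0).round(3),'z',np.percentile(q[:,2],[5,95]).round(3),'rect',np.round([*c,*wh,a],3))
E
python3 m.py
python3 - <<'E'
from h import *
p=np.load('top0.npz')['p']; save('crop_top',p,(215,415,140,255),4)
p=np.load('scene0.npz')['p']; save('crop_scene',p,(265,430,140,310),3.5)
E
```

```text
top yellow px [294. 202.] 9 xyz [ 0.519 -0.032  0.112] z [0.107 0.116] rect [ 5.1900e-01 -3.1000e-02  6.0000e-03  7.0000e-03  8.7738e+01]
top yellow px [344. 215.] 10 xyz [ 0.485 -0.174  0.111] z [0.107 0.113] rect [ 0.485 -0.174  0.007  0.009  6.823]
top yellow px [313. 233.] 9 xyz [ 0.432 -0.085  0.109] z [0.107 0.112] rect [ 4.3300e-01 -8.6000e-02  8.0000e-03  6.0000e-03  4.6993e+01]
top yellow px [388. 232.] 6 xyz [ 0.44  -0.295  0.108] z [0.106 0.112] rect [ 0.44  -0.295  0.006  0.003  0.044]
top orange px [265. 149.] 25 xyz [0.695 0.054 0.047] z [0.022 0.054] rect [0.695 0.056 0.012 0.019 8.954]
top orange px [380. 230.] 44 xyz [ 0.455 -0.298  0.031] z [-0.     0.036] rect [ 4.5700e-01 -3.0100e-01  1.3000e-02  4.2000e-02  2.4753e+01]
top orange px [383. 238.] 36 xyz [ 0.431 -0.305  0.032] z [0.027 0.036] rect [ 4.3000e-01 -3.0500e-01  1.1000e-02  3.4000e-02  1.6159e+01]
top red px [340.  68.] 8 xyz [ 0.912 -0.158  0.16 ] z [0.158 0.162] rect [ 9.1200e-01 -1.5800e-01  4.0000e-03  1.0000e-02  1.5836e+01]
top red px [110.  84.] 5 xyz [0.908 0.559 0.029] z [0.027 0.032] rect [9.080
[... 11086 characters left out ...]
9665e+01]
scene beam px [286. 211.] 35 xyz [ 0.513 -0.039  0.077] z [0.07  0.084] rect [ 5.2300e-01 -3.7000e-02  1.1000e-02  3.1000e-02  8.7834e+01]
scene beam px [290. 232.] 84 xyz [ 0.432 -0.099  0.076] z [0.071 0.084] rect [ 4.3400e-01 -9.8000e-02  1.2000e-02  3.7000e-02  3.0233e+01]
scene beam px [335. 234.] 37 xyz [ 0.476 -0.182  0.077] z [0.071 0.083] rect [ 4.8800e-01 -1.8100e-01  1.0000e-02  3.3000e-02  8.0163e+01]
scene beam px [504. 252.] 281 xyz [ 0.596 -0.483  0.084] z [0.072 0.098] rect [ 5.980e-01 -4.830e-01  7.300e-02  6.000e-03  2.618e+01]
scene beam px [388. 264.] 96 xyz [ 0.438 -0.306  0.075] z [0.071 0.08 ] rect [ 4.4000e-01 -3.0700e-01  1.0000e-02  3.7000e-02  1.7888e+01]
```

View pics/crop_top.png

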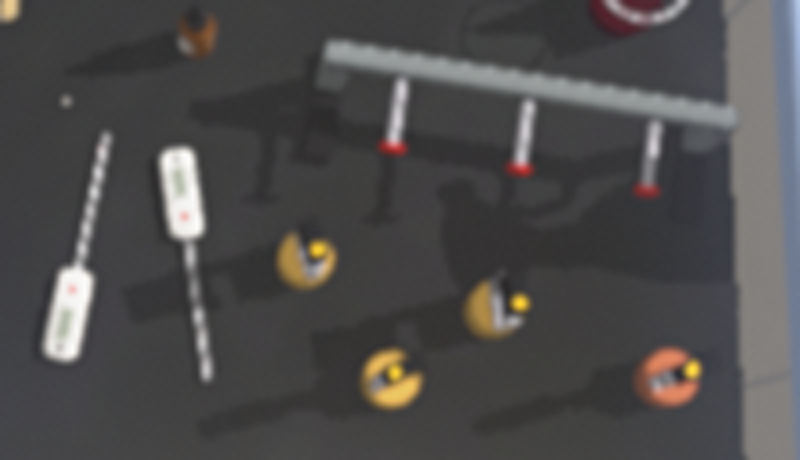

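View pics/crop_scene.png

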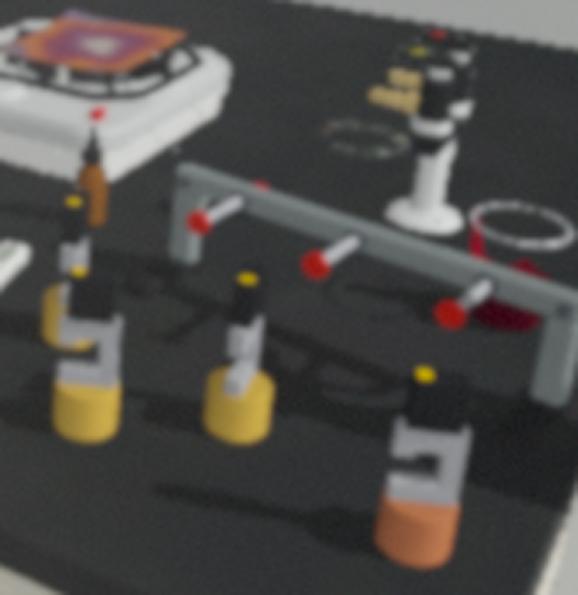

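Two specimens are present: brass and copper. The pale object behind the stand is a burner on a flat foot, not an aluminium block. The brass candidates in crop_top are:

| Pixel | Distance from base |
|---|---|
| (392,378) | 0.45 m |
| (497,305) | 0.52 m |
| (307,258) | 0.53 m |

I'm choosing (392,378) as the nearest, and its yellow mark points to +y at about 118°. I'll grasp it and lift it in front of the stand.

```bash
cat >> h.py <<'E'
def R(a):
    c,s=np.cos(np.radians(a)),np.sin(np.radians(a)); return np.array([[-s,c,0],[c,s,0],[0,0,-1.]])
def best(p,a,dest=()):
    "closing angle a or a+180, whichever keeps the joints 4-6 most central; dest: list of (p, a) turned alike"
    o=[]
    for k in(0,180):
        qs=[robot.ik(P,R(A+k)) for P,A in [(p,a),*dest]]
        if all(q is not None for q in qs): o.append((max(abs(q[5]) for q in qs),k))
    return a+min(o)[1], min(o)[1]
SY=-8.2; ex=np.array([np.cos(np.radians(SY)),np.sin(np.radians(SY))]); ey=np.array([-ex[1],ex[0]])
SO=.637*ex-.0987*ey            # stand origin
def st(x,y): return SO+x*ex+y*ey
def line(xy,z,a=None,v=.15): robot.servo_line([*xy,z],None if a is None else R(a),speed=v)
def stat(s=''): print(s,'t',round(robot.read_t(),1),'p',robot.read_position().round(4) if hasattr(robot.read_position(),'round') else robot.read_position(),'w',round(88*robot.read_grip_width(),1),'F',np.round(robot.read_force(),1))
E
cat > block.py <<'E'
import sys
from h import *
x,y,yaw,piny=map(float,sys.argv[1:5])
a,k=best([x,y,.21],yaw,[([*st(0,piny-.047),.21],SY)])
print('SO',SO,'a',a,k)
robot.goto([x,y,.21],R(a)); robot.move_gripper(.5)
line((x,y),.080,v=.12); robot.move_gripper(0); robot.dwell(.3); stat('grip')
line((x,y),.225,v=.12); stat('lift')
q=st(0,piny-.047); robot.goto([*q,.225],R(SY+k)); robot.dwell(.3); stat('pre')
p,d=snap('scene','s1'); save('pre'+sys.argv[5],p,(230,430,90,290),3)
E
python3 block.py .436 -.098 27.7 .095 brass
```

```text
SO [ 0.61640998 -0.18854554] a 207.7 180
grip t 5.9 p [ 0.4362 -0.098   0.0801] w 12.5 F [ 1.2 -0.7  2.7]
lift t 7.3 p [ 0.4355 -0.098   0.2242] w 12.4 F [ 0.1 -0.3 -1.7]
pre t 8.4 p [ 0.6229 -0.1408  0.2259] w 12.3 F [-0.5  1.2 -4.1]
```

View pics/prebrass.png

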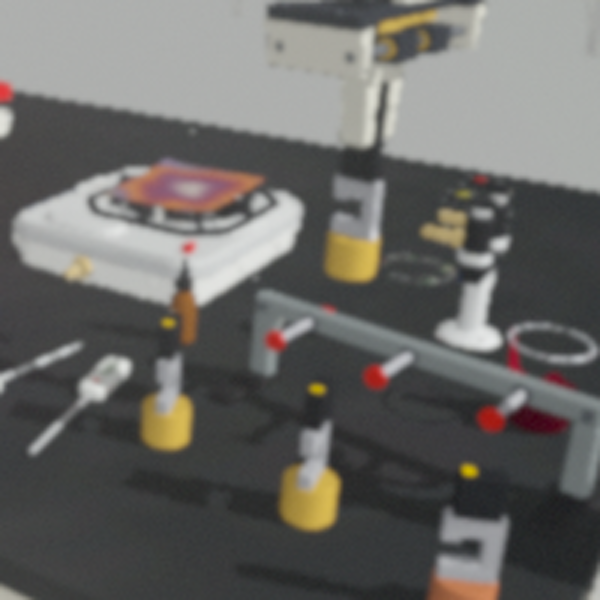

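The brass block is held upright with its slot open to the left, at pre-insert above the gap between the left and middle pins (crop (355,215)). I'll check its offset in the hand from the yellow cylinder.

```bash
cat > chk.py <<'E'
import sys
from h import *
from scipy.optimize import least_squares
hl,hh,px0,px1,py0,py1=map(int,sys.argv[1:7])
f=np.load('s1.npz');p,d=f['p'],f['d'];C=cloud('scene',d);hsv=cv2.cvtColor(p,cv2.COLOR_RGB2HSV)
m=(hsv[...,0]>hl)&(hsv[...,0]<hh)&(hsv[...,1]>110)&(C[...,2]>.12)&(C[...,2]<.24); m[:py0]=0;m[py1:]=0;m[:,:px0]=0;m[:,px1:]=0
q=C[m]; z0,z1=np.percentile(q[:,2],[2,98]); s=q[(q[:,2]>z0+.004)&(q[:,2]<z1-.008)]
r=least_squares(lambda c:np.hypot(*(s[:,:2]-c).T)-.02,s[:,:2].mean(0)+[.01,.01],loss='soft_l1',f_scale=.002)
t=robot.read_position(); v=r.x-np.array(t[:2]); print(len(s),'z',z0,z1,'centre',r.x,'rms',np.sqrt((r.fun**2).mean()),'offset stand x,y',v@ex,v@ey)
E
python3 chk.py 18 35 330 365 165 190
```

```text
124 z 0.14707182659751397 0.17769535883975252 centre [ 0.62492485 -0.14129172] rms 0.0011768097293209654 offset stand x,y 0.0019623399101576003 -0.0002315094453412732
```

```bash
cat > hang.py <<'E'
import sys
from h import *
piny,dx,dy=map(float,sys.argv[1:4]); tag=sys.argv[4]
line(st(-dx,piny-.047-dy),.106,v=.12); stat('low')
line(st(-dx,piny-dy),.106,v=.05); stat('in')
line(st(-dx,piny-dy),.0985,v=.03); stat('down'); line(st(-dx,piny-dy),.0965,v=.02); stat('seat')
p,d=snap('scene','s2'); save('hang'+tag,p,(265,430,120,285),3.5)
E
python3 hang.py .095 .002 0 brass
```

```text
low t 9.6 p [ 0.6219 -0.1408  0.1069] w 12.9 F [-0.5  0.8 -2.5]
in t 10.7 p [ 0.6279 -0.0944  0.106 ] w 12.8 F [-0.1  0.7 -2.6]
down t 11.1 p [ 0.6278 -0.0944  0.0982] w 12.3 F [-0.2 -0.5 -2.5]
seat t 11.3 p [ 0.6287 -0.0945  0.0977] w 12.8 F [-1.6  0.6  4.4]
```

View pics/hangbrass.png

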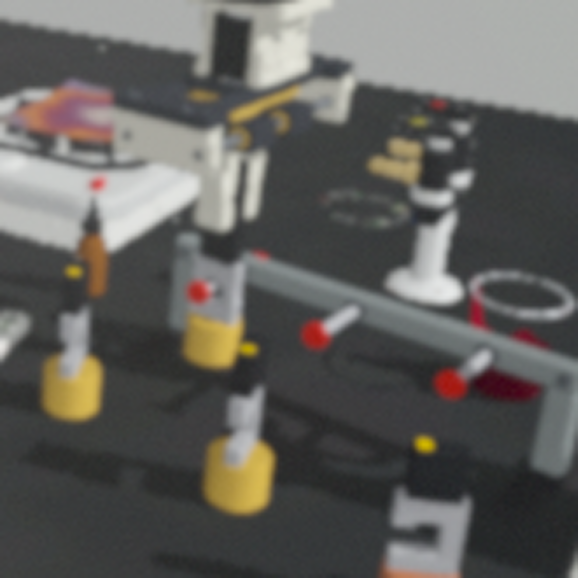

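The brass strap surrounds the left pin behind its disc (crop (210,290)), and the seating force appeared at the expected height. I'll release it and fetch the copper for the middle pin.

```bash
python3 - <<'E'
from h import *
robot.move_gripper(.5); p=robot.read_position(); robot.servo_line([p[0],p[1],.225],speed=.15); stat('up')
E
python3 block.py .4415 -.306 25.7 0 copper; python3 chk.py 4 17 330 400 140 230
```

```text
up t 13.1 p [ 0.6273 -0.0942  0.2239] w 44.2 F [ 0.1  0.  -0.4]
SO [ 0.61640998 -0.18854554] a 205.7 180
grip t 16.6 p [ 0.4418 -0.3061  0.0802] w 12.4 F [0.2 0.6 2.6]
lift t 17.9 p [ 0.441  -0.3058  0.2241] w 12.6 F [-0.3  0.1 -3.8]
pre t 19.0 p [ 0.6092 -0.2356  0.2255] w 12.1 F [ 0.8 -0.7 -3.9]
139 z 0.14724418677808832 0.17696148168885542 centre [ 0.61127828 -0.23638021] rms 0.0009839129901040257 offset stand x,y 0.002064671594701787 -0.0005833402081137902
```

View pics/precopper.png

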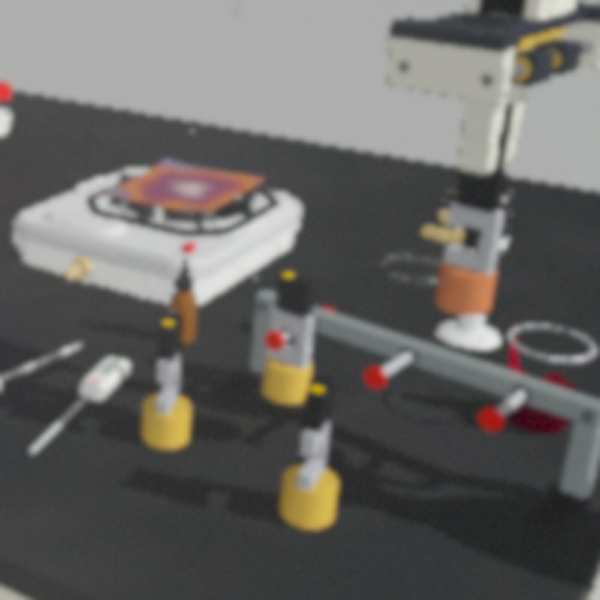

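The brass hangs upright on the left pin (crop (290,340)). The copper is held upright with its slot to the left (crop (468,250)), with no slip. I'll insert it on the middle pin, release, and then measure the thermometers afresh.

```bash
python3 hang.py 0 .002 -.0003 copper; cat > th.py <<'E'
from h import *
def thermos():
    "thermometer heads in the top view: [(centre xy, direction tip->head in degrees, z)]"
    p,d=snap('top','tt'); C=cloud('top',d); hsv=cv2.cvtColor(p,cv2.COLOR_RGB2HSV)
    m=((hsv[...,1]<60)&(hsv[...,2]>140)&(C[...,2]<.03)&(C[...,2]>-.01)&(C[...,0]>.36)&(C[...,0]<.68)&(C[...,1]>-.02)&(C[...,1]<.47)).astype(np.uint8)
    o=cv2.morphologyEx(m,cv2.MORPH_OPEN,np.ones((5,5),np.uint8)); n,l,s,c=cv2.connectedComponentsWithStats(o); out=[]
    for i in range(1,n):
        if s[i,4]<100: continue
        z=np.median(C[l==i][:,2]); v,u=np.nonzero(l==i); q=onplane('top',np.c_[u,v],z)[:,:2]
        (cc,wh,a)=cv2.minAreaRect(np.float32(q)); a=a if wh[0]>wh[1] else a+90; cc=q.mean(0); e=np.array([np.cos(np.radians(a)),np.sin(np.radians(a))])
        # probe: bright pixels on the line beyond the head, either way
        sc=[]
        for sg in(1,-1):
            L=np.array([[*(cc+sg*t*e),z-.008] for t in np.arange(.045,.135,.004)]); P=project('top',L)
            w=[hsv[int(round(y))-2:int(round(y))+3,int(round(x))-2:int(round(x))+3] for x,y in P]
            sc.append(np.mean([((b[...,1]<110)&(b[...,2]>100)).any() for b in w]))
        hd=a if sc[1]>sc[0] else a+180; out.append((cc,hd,z)); print('thermo',cc.round(4),'wh',np.round(wh,3),'head dir',round(hd%360,1),'z',round(float(z),3),'probe scores +-',np.round(sc,2),'n',s[i,4])
    return out
E
python3 - <<'E'
from th import *
robot.move_gripper(.5); p=robot.read_position(); robot.servo_line([p[0],p[1],.225],speed=.15); stat('up')
robot.goto([.5,-.13,.26],R(SY+180))
p,d=snap('scene','s3'); save('hung',p,(200,440,110,290),3); thermos()
p,d=np.load('tt.npz')['p'],0; save('tt0',p,(120,420,90,260),2.6)
E
```

```text
low t 20.2 p [ 0.6084 -0.2347  0.1069] w 12.3 F [-0.3 -0.8 -3.3]
in t 21.3 p [ 0.6144 -0.1882  0.106 ] w 12.6 F [-0.9 -0.8 -3.5]
down t 21.7 p [ 0.6143 -0.1881  0.0982] w 12.3 F [-0.4  0.3 -3.8]
seat t 21.9 p [ 0.6151 -0.1883  0.0977] w 12.4 F [-1.9  0.1  4.6]
up t 23.7 p [ 0.6139 -0.1878  0.2239] w 44.1 F [ 0.2  1.  -0.7]
thermo [0.5814 0.3076] wh [0.067 0.025] head dir 3.4 z 0.016 probe scores +- [0.61 1.  ] n 179
thermo [0.4798 0.1527] wh [0.062 0.024] head dir 182.0 z 0.011 probe scores +- [0.43 0.  ] n 153
```

View pics/hung.png

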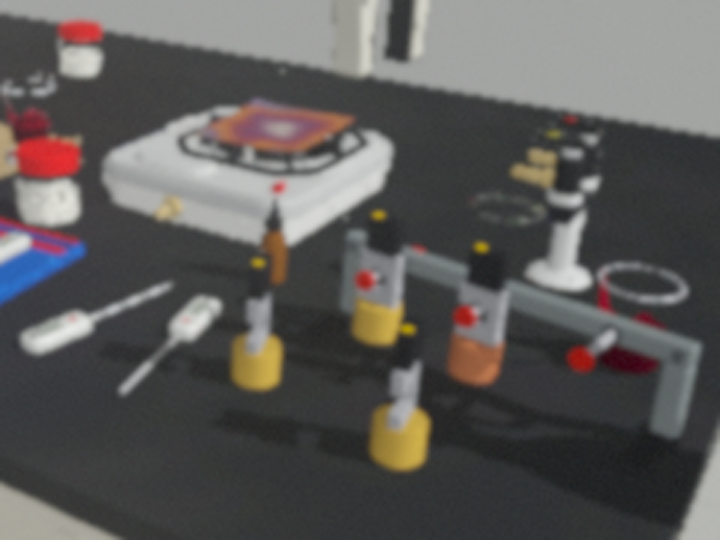

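View pics/tt0.png

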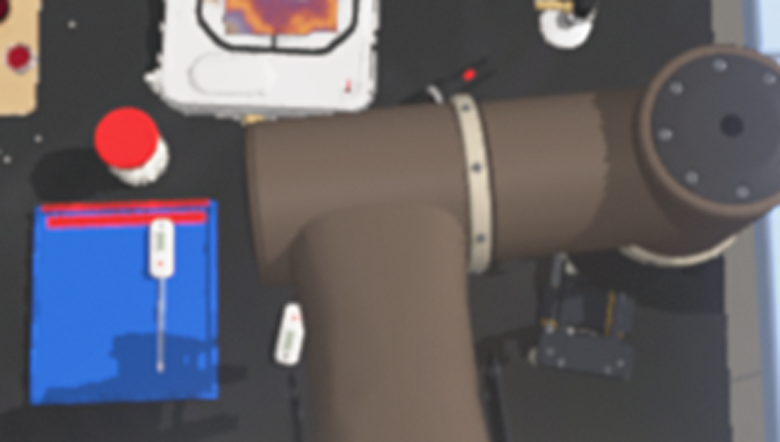

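Both specimens hang upright on the left and middle pins (hung.png (378,280) and (480,320)). In tt0.png the tray thermometer lies with its head at the red strip, (162,248), and the arm covers part of the others. I'll turn the tray thermometer round, then park and look again.

```bash
cat >> th.py <<'E'
TY=3.3; tx=np.array([np.cos(np.radians(TY)),np.sin(np.radians(TY))]); ty=np.array([-tx[1],tx[0]]); TO=np.array([.520,.354])
def place(c,hd,zc,lane,lift=.15):
    a0=hd-90; a1=TY+180-90; q=TO-.056*tx+lane*ty
    for a0 in(a0,a0+360,a0-360):   # shortest like turn is left to ik
        a,k=best([*c,lift],a0,[([*q,lift],a1)]); break
    robot.goto([*c,lift],R(a)); robot.move_gripper(.42); line(c,zc,v=.12); robot.move_gripper(0); stat('grip')
    line(c,lift,v=.12); stat('lift'); robot.goto([*q,lift],R(a1+k)); robot.dwell(.2); stat('over')
    line(q,.0095,v=.1); stat('down'); robot.move_gripper(.40); line(q,lift,v=.15); stat('done')
def park(): robot.goto([.42,-.25,.30],R(180))
E
python3 - <<'E'
from th import *
robot.goto([.5,.15,.3],R(90))
place(np.array([.5814,.3076]),3.4,.009,-.055)
park(); p,d=robot.grab_frame('scene'); T=thermos(); save('tt1',np.load('tt.npz')['p'],(120,420,90,260),2.6); stat()
E
```

```text
grip t 29.6 p [0.5814 0.3076 0.009 ] w 0.4 F [-0.9  0.2  0.1]
lift t 30.9 p [0.581  0.3072 0.149 ] w 0.6 F [-0.6  0.5  0.8]
over t 33.7 p [0.4673 0.2958 0.15  ] w 0.4 F [ 0.1 -0.3  0. ]
down t 35.2 p [0.4676 0.2962 0.0101] w 0.6 F [-0.1 -0.1  0.4]
done t 37.1 p [0.4667 0.2954 0.149 ] w 35.1 F [0.5 0.1 0.3]
thermo [0.5804 0.3081] wh [0.067 0.025] head dir 3.4 z 0.016 probe scores +- [0.78 1.  ] n 192
thermo [0.579  0.0664] wh [0.072 0.028] head dir 8.4 z 0.011 probe scores +- [0.04 1.  ] n 199
thermo [0.4831 0.1509] wh [0.028 0.071] head dir 170.7 z 0.011 probe scores +- [0. 1.] n 208
 t 39.2 p [ 0.4204 -0.2494  0.2996] w 35.4 F [-0.   0.4  0.4]
```

View pics/tt1.png

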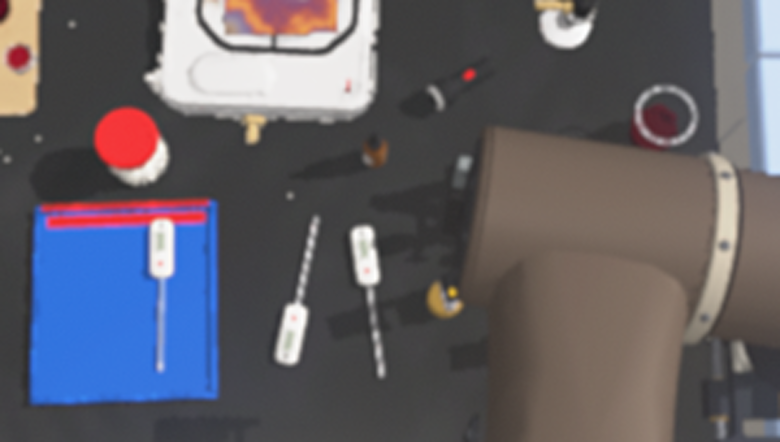

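The fingers shut to 0 and the tray thermometer did not move, so the grip missed. The head is still at (162,248). I'll go down again over it, open, and look from near to see why.

```bash
python3 - <<'E'
from th import *
c=np.array([.5809,.3079]); a,k=best([*c,.15],3.4-90); print(a)
robot.goto([.5,.15,.3],R(a)); robot.goto([*c,.15],R(a)); robot.move_gripper(.42); line(c,.009,v=.12); robot.dwell(.3); stat()
print(np.round(robot.read_tcp_rot(),3)); p,d=snap('scene','s4'); u=project('scene',[[*c,.01]])[0].astype(int); print(u)
save('near',p,(u[0]-60,u[0]+60,u[1]-70,u[1]+40),5)
robot.move_gripper(0); stat('shut'); p,d=snap('scene','s5'); save('near2',p,(u[0]-60,u[0]+60,u[1]-70,u[1]+40),5)
cv2.imwrite('pics/nearboth.png',np.hstack([cv2.imread('pics/near.png'),cv2.imread('pics/near2.png')])[:, :, :]) ; im=cv2.imread('pics/nearboth.png'); cv2.imwrite('pics/nearboth.png',cv2.resize(im,(800,int(im.shape[0]*800/im.shape[1]))))
E
```

```text
-86.6
 t 43.6 p [0.5811 0.3081 0.0094] w 37.0 F [-0.   0.   0.2]
[[ 0.998  0.059  0.001]
 [ 0.059 -0.998  0.001]
 [ 0.001 -0.    -1.   ]]
[200 192]
shut t 44.4 p [0.5809 0.3079 0.009 ] w 0.2 F [ 1.1 -0.2 -0.4]
```

View pics/nearboth.png

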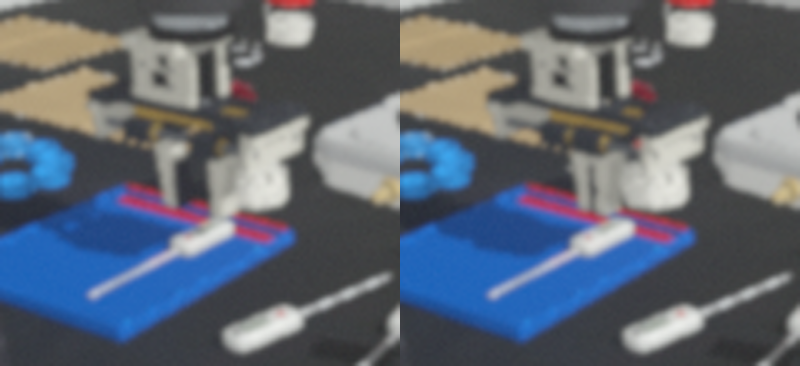

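The fingertips appear at (600,212), above or behind the head centre at (600,233) rather than around it. I'll read where they really are from the depth.

```bash
python3 - <<'E'
from h import *
for t in('s4','s5'):
    f=np.load(t+'.npz'); C=cloud('scene',f['d']); q=C[160:196,180:225].reshape(-1,3)
    q=q[(abs(q[:,0]-.58)<.08)&(abs(q[:,1]-.31)<.07)&(q[:,2]>.021)&(q[:,2]<.09)]
    for z in(.021,.03,.04,.05,.06):
        s=q[(q[:,2]>=z)&(q[:,2]<z+.01)]
        if len(s): print(t,z,len(s),s.min(0).round(3),s.max(0).round(3),np.median(s,0).round(3))
    # head of the thermometer
    p=f['p'];hsv=cv2.cvtColor(p,cv2.COLOR_RGB2HSV); m=(hsv[...,1]<60)&(hsv[...,2]>140)&(C[...,2]<.0195)&(C[...,2]>.012)&(abs(C[...,0]-.57)<.07)&(abs(C[...,1]-.31)<.06)
    print('head',m.sum(),np.median(C[m],0).round(4),cv2.minAreaRect(np.float32(C[m][:,:2])))
for n in('scene','top'):
    f=np.load(('s4' if n=='scene' else 'tt')+'.npz')
    C=cloud(n,f['d']);hsv=cv2.cvtColor(f['p'],cv2.COLOR_RGB2HSV);m=(hsv[...,0]>105)&(hsv[...,0]<120)&(hsv[...,1]>150)&(abs(C[...,1]-.35)<.13)&(C[...,0]<.66);print(n,'tray',cv2.minAreaRect(np.float32(C[m][:,:2])),np.percentile(C[m],[1,99],axis=0).round(3))
E
```

```text
s4 0.03 4 [0.569 0.276 0.038] [0.588 0.327 0.039] [0.578 0.325 0.039]
s4 0.04 48 [0.567 0.271 0.04 ] [0.594 0.342 0.05 ] [0.573 0.322 0.045]
s4 0.05 52 [0.567 0.27  0.05 ] [0.59  0.341 0.06 ] [0.573 0.323 0.055]
s4 0.06 48 [0.568 0.269 0.06 ] [0.593 0.342 0.069] [0.575 0.324 0.065]
head 84 [0.5764 0.3009 0.0164] ((0.5782241225242615, 0.30310139060020447), (0.1138191670179367, 0.023580117151141167), 4.76749849319458)
s5 0.03 5 [0.572 0.291 0.035] [0.659 0.335 0.039] [0.574 0.295 0.039]
s5 0.04 36 [0.566 0.29  0.041] [0.593 0.32  0.049] [0.573 0.298 0.045]
s5 0.05 39 [0.567 0.287 0.05 ] [0.593 0.321 0.06 ] [0.573 0.297 0.055]
s5 0.06 39 [0.568 0.286 0.06 ] [0.595 0.324 0.07 ] [0.572 0.297 0.065]
head 83 [0.5766 0.301  0.0164] ((0.5763763785362244, 0.30279210209846497), (0.07389136403799057, 0.02298186905682087), 2.568087577819824)
scene tray ((0.5124912858009338, 0.358106791973114), (0.23327931761741638, 0.24702708423137665), 4.043399333953857) [[ 0.396  0.233 -0.   ]
 [ 0.615  0.463  0.013]]
top tray ((0.5188807845115662, 0.35227930545806885), (0.2403172105550766, 0.2235002964735031), 3.606029987335205) [[ 0.4    0.24  -0.002]
 [ 0.614  0.46   0.015]]
```

Depth shows the fingertips at z≈0.038 m when the TCP reads 0.009, so they sit about 28 mm above the nominal TCP. The block grasps allowed for this only relatively. I'll open, go down in small steps watching force and the fingertip depth, and then grip.

```bash
python3 - <<'E'
from th import *
c=np.array([.5809,.3077]); robot.servo_line([*c,.05],speed=.12); robot.move_gripper(.42); line(c,.009,v=.12)
for z in np.arange(.005,-.0215,-.004):
    try: line(c,z,v=.03)
    except robot.Unreachable as e: print('unreach',e); break
    F=np.array(robot.read_force()); p,d=robot.grab_frame('scene'); C=cloud('scene',d)[160:200,180:225].reshape(-1,3)
    q=C[(abs(C[:,0]-.58)<.04)&(abs(C[:,1]-.31)<.05)&(C[:,2]>.0205)&(C[:,2]<.09)]
    print(round(z,3),'read',np.round(robot.read_position(),4),'F',F.round(1),'lowest',q[:,2].min().round(4),np.percentile(q[:,2],3).round(4))
    if np.linalg.norm(F)>6: break
np.savez('s6.npz',p=p,d=d)
stat()
E
```

```text
0.005 read [0.5811 0.3079 0.0055] F [-0.3  0.2  0.2] lowest 0.033 0.0369
0.001 read [0.5808 0.3076 0.0009] F [-0.  -0.7 -0.9] lowest 0.0289 0.0329
-0.003 read [ 0.5808  0.3076 -0.0032] F [ 0.4 -0.1 -0.7] lowest 0.0259 0.0284
-0.007 read [ 0.5808  0.3076 -0.0072] F [-0.1  0.6 -0.5] lowest 0.0207 0.0243
-0.011 read [ 0.5808  0.3076 -0.0112] F [0.2 0.9 0.6] lowest 0.0206 0.0231
-0.015 read [ 0.5808  0.3076 -0.0152] F [-0.3 -0.5 -0.3] lowest 0.0207 0.0222
-0.019 read [ 0.5808  0.3076 -0.0192] F [ 0.  -0.2 -0.8] lowest 0.0206 0.0228
 t 48.6 p [ 0.5808  0.3076 -0.0192] w 36.8 F [-0.2  0.3 -0. ]
```

The true tips are about 28 mm above the reported TCP. They are now at about z = 0.009, around the head and free of contact. I'll grip here, check, and turn the thermometer round.

```bash
python3 - <<'E'
import re
s=open('th.py').read()
s=s.replace("line(q,.0095,v=.1)","line(q,-.018,v=.08)").replace("robot.goto([*c,lift],R(a)); robot.move_gripper(.42); line(c,zc,v=.12);","(robot.goto([*c,lift],R(a)), robot.move_gripper(.42), line(c,zc,v=.12)) if not held else 0\n    ")
s=s.replace("lane,lift=.15)","lane,lift=.15,held=False)").replace("stat('grip')\n","stat('grip')\n    if robot.read_grip_width()*88<15: print('MISSED'); return\n")
s=s.replace("R(a)), robot","R(a)), robot",1); open('th.py','w').write(s)
E
sed -n '/def place/,$p' th.py
python3 - <<'E'
from th import *
place(np.array([.5809,.3077]),3.4,-.019,-.055,held=True)
park(); T=thermos(); stat()
E
```

```text
def place(c,hd,zc,lane,lift=.15,held=False):
    a0=hd-90; a1=TY+180-90; q=TO-.056*tx+lane*ty
    for a0 in(a0,a0+360,a0-360):   # shortest like turn is left to ik
        a,k=best([*c,lift],a0,[([*q,lift],a1)]); break
    (robot.goto([*c,lift],R(a)), robot.move_gripper(.42), line(c,zc,v=.12)) if not held else 0
     robot.move_gripper(0); stat('grip')
    if robot.read_grip_width()*88<15: print('MISSED'); return
    line(c,lift,v=.12); stat('lift'); robot.goto([*q,lift],R(a1+k)); robot.dwell(.2); stat('over')
    line(q,-.018,v=.08); stat('down'); robot.move_gripper(.40); line(q,lift,v=.15); stat('done')
def park(): robot.goto([.42,-.25,.30],R(180))Traceback (most recent call last):
  File "<stdin>", line 1, in <module>
  File "th.py", line 25
    robot.move_gripper(0); stat('grip')
IndentationError: unexpected indent
```

```bash
python3 - <<'E'
i=open('th.py').read().index('def place')
s=open('th.py').read()[:i]+'''def place(c,hd,zc,lane,lift=.15,held=False):
    a1=TY+90; q=TO-.056*tx+lane*ty
    a,k=best([*c,lift],hd-90,[([*q,lift],a1)])
    if held: k=0      # already at closing angle hd-90
    else: robot.goto([*c,lift],R(a)); robot.move_gripper(.42); line(c,zc,v=.12)
    robot.move_gripper(0); stat('grip')
    if robot.read_grip_width()*88<15: print('MISSED'); return
    line(c,lift,v=.12); stat('lift'); robot.goto([*q,lift],R(a1+k)); robot.dwell(.2); stat('over')
    line(q,-.018,v=.08); stat('down'); robot.move_gripper(.40); line(q,lift,v=.15); stat('done')
def park(): robot.goto([.42,-.25,.30],R(180))
'''
open('th.py','w').write(s)
E
python3 - <<'E'
from th import *
print(robot.ik([*(TO-.056*tx-.055*ty),.15],R(TY+90)))
place(np.array([.5809,.3077]),3.4,-.019,-.055,held=True)
park(); T=thermos(); stat()
E
```

```text
[  52.63374608   11.27432024  -18.81841963    0.          -59.90726013
 -139.33374608]
grip t 49.0 p [ 0.581   0.3077 -0.0189] w 23.8 F [ 0.  -0.2  0.6]
lift t 50.5 p [0.5805 0.3074 0.149 ] w 23.4 F [-0.  -0.1  0.5]
over t 53.5 p [0.4673 0.2958 0.15  ] w 23.6 F [ 0.3 -0.1 -0.4]
down t 55.8 p [ 0.4674  0.2961 -0.0176] w 23.2 F [-0.4  0.8 -0.5]
done t 57.5 p [0.4668 0.2954 0.149 ] w 35.4 F [ 0.  -0.1 -0.8]
thermo [0.579  0.0664] wh [0.072 0.028] head dir 8.4 z 0.01 probe scores +- [0.04 1.  ] n 199
thermo [0.4831 0.1508] wh [0.028 0.071] head dir 170.7 z 0.011 probe scores +- [0. 1.] n 207
thermo [0.4668 0.2974] wh [0.068 0.024] head dir 183.4 z 0.016 probe scores +- [1.   0.17] n 196
 t 59.7 p [ 0.4202 -0.2496  0.2997] w 35.5 F [-0.1  0.1  1.1]
```

The first thermometer now lies the right way round: head at (0.467,0.297), direction 183°. Next is the left bench one, to the +55 mm lane.

```bash
python3 - <<'E'
from th import *
robot.goto([.5,.1,.25],R(90))
place(np.array([.4831,.1509]),170.7,-.023,.055)
park(); T=thermos(); stat()
E
```

```text
grip t 66.4 p [ 0.4833  0.151  -0.0226] w 23.8 F [-1.8  0.4  4.8]
lift t 68.0 p [0.4827 0.1507 0.1493] w 23.6 F [ 0.2  0.4 -0.9]
over t 69.2 p [0.4614 0.4046 0.1504] w 23.5 F [-0.4 -0.5  0.2]
down t 71.4 p [ 0.461   0.4058 -0.0176] w 23.5 F [-1.6 -1.3  4.2]
done t 73.2 p [0.4605 0.4052 0.149 ] w 35.1 F [ 0.2 -0.1 -1.3]
thermo [0.5816 0.0662] wh [0.07  0.028] head dir 9.4 z 0.011 probe scores +- [0.04 1.  ] n 182
thermo [0.4664 0.2977] wh [0.068 0.024] head dir 183.4 z 0.016 probe scores +- [1.   0.17] n 195
thermo [0.461  0.4069] wh [0.068 0.024] head dir 184.4 z 0.016 probe scores +- [1.   0.04] n 200
 t 75.6 p [ 0.4204 -0.2495  0.2997] w 35.3 F [0.  0.6 0.1]
```

```bash
python3 - <<'E'
from th import *
robot.goto([.5,.1,.25],R(90))
place(np.array([.5846,.0668]),8.8,-.021,0)
park(); T=thermos(); stat(); p,d=snap('scene','s7'); q,_=robot.grab_frame('top'); save('end_top',q,(120,420,90,260),2.6); save('end_scene',p,(110,440,110,300),2.4)
E
```

```text
grip t 80.5 p [ 0.5849  0.0669 -0.0205] w 23.1 F [-0.5  0.4  4. ]
lift t 82.0 p [0.5842 0.0667 0.1492] w 23.5 F [-0.6 -0.1 -0.2]
over t 84.4 p [0.4643 0.3505 0.15  ] w 23.3 F [-0.8  0.1 -0.7]
down t 86.6 p [ 0.4642  0.3508 -0.0157] w 22.9 F [-7.6 -4.3 19.8]
done t 88.4 p [0.4636 0.3503 0.149 ] w 35.1 F [ 0.7 -0.4 -0.1]
thermo [0.4665 0.2977] wh [0.068 0.024] head dir 183.4 z 0.016 probe scores +- [1.   0.17] n 197
thermo [0.4552 0.4065] wh [0.056 0.024] head dir 184.4 z 0.017 probe scores +- [1.   0.13] n 159
thermo [0.4597 0.3517] wh [0.049 0.024] head dir 183.9 z 0.016 probe scores +- [1.   0.04] n 145
 t 90.7 p [ 0.4204 -0.2495  0.2997] w 35.1 F [-0.7  0.1  0.3]
```

View pics/end_top.png

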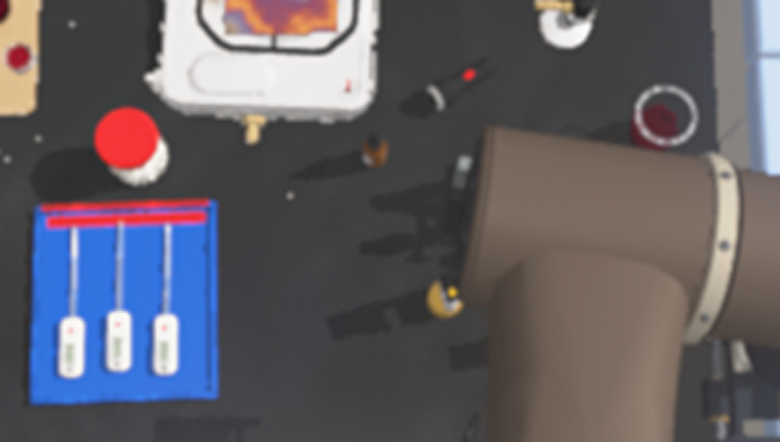

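View pics/end_scene.png

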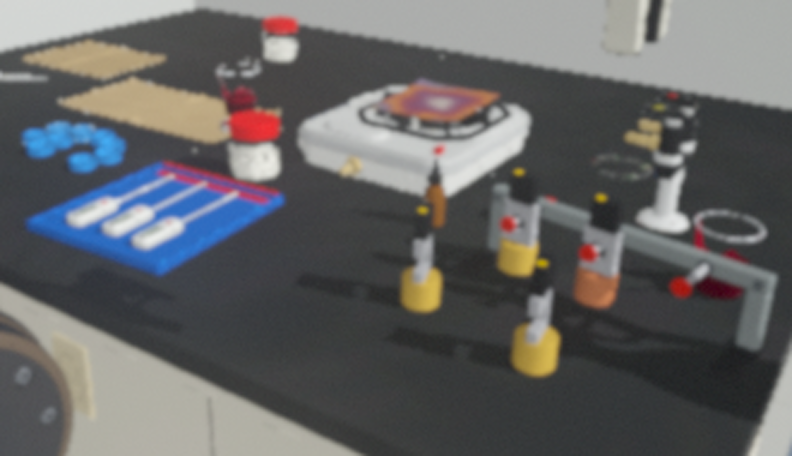

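All three thermometers lie flat in the tray with their tips at the red strip (end_top (72,228), (121,222), (168,226)). Both specimens hang upright (end_scene (520,230) and (598,260)), and the bottle, jar and cup are where they were. I'm handing in.

```bash
python3 -c "
from rig import robot
print(robot.job_done())"
```

```text
the job is handed in; nothing more can be done
None
```

I've handed the job in: the brass block hangs on the left pin and the copper on the middle one, and the three thermometers lie in the tray with their tips to the red strip. No aluminium block was there, the bystanders look unmoved in the final pictures, and no verdict came back.

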